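# Build up a disc-spring stack on its arbor

### The job

Build up the disc-spring stack on the arbor so that the conical washers face alternate ways: over the washer already fitted, first slip on the loose blue washer that lies hollow side up, then on top of it the one that lies hollow side down. Keep each washer the way up it lies, let both rest fully down on the stack and let go, and leave the flat brass ring where it is.

Things in the scene. Friction and masses are not known exactly. Their poses are not given: they have to be found in the camera images.
- arbor: fixed arbor, z up: round grey foot 80 mm across and 12 mm high with a steel post 14 mm thick on its axis; the post is plain to 76 mm above the table, then tapers to a 5 mm tip at 88 mm. A blue conical washer (50 mm across, 18 mm high), hollow side down, is fitted for good on the foot, so that the stack's top is at first 30 mm above the table. Origin: on the axis at the table top.
- arbor_seat (a point): point on the arbor's axis, 30 mm above the table, on top of the fitted washer, where the next washer comes to rest
- washer_up_center (a point): centre of the loose conical washer that lies hollow side up (like a small dish: bright metal hollow seen from above, blue outside below): 50 mm outside, 26 mm hole, 18 mm high, about 70 g. The point lies on its axis, half-way up (9 mm over its underside). z is up. Its 50 mm rim is an upright band 9 mm high, here the top 9 mm (9 to 18 mm over its underside); below it narrows to 34 mm at the underside
- washer_down_center (a point): centre of the loose conical washer that lies hollow side down (like a small hat: blue cone seen from above): same shape and size, turned over. The point lies on its axis, half-way up (9 mm over its underside). z is up. Its 50 mm rim band, 9 mm high, lies on the table (0 to 9 mm over its underside); above it narrows to 34 mm at the top
- flat_ring_center (a point): centre of a plain flat brass ring, 48 mm outside, 26 mm hole, 6 mm thick, lying loose on the table; not part of the stack, to be left alone
There are look-alikes about, which are no part of the job. Leave any green or purple look-alike of the part that bears washer_up_center alone.

How it is judged:
By the outcome, as a careful person would: the job done as asked, in the order asked, and still so for the second after the job is handed in, with the robot touching nothing.
It also fails if it takes over 58 s, if anything falls off the work surface, if the arm or the gripper's body presses on something with over 40 N, if the wrist force passes 120 N, or if a joint passes its speed limit or range.

### The arm

A 6-joint arm with a two-finger parallel gripper is mounted at the origin on the work surface; the furniture and walls round the work are solid. World frame = base frame: x ahead of the robot, y to its left, z up, the work surface at z = 0. Lengths are in m, angles in rad, forces in N, time in s.
With the tool pointing down it reaches from about 0.4 to 0.925 m from the base axis. Payload 3.4 kg.
Tool frame: the origin (TCP) lies on the centre line of the jaws, within the pads' length; the fingertips stand nose_length ahead of it and the grasp point (between the pads) lies 6 mm ahead of it (nose_length is the distance from the TCP to the fingertips, in m); z points along the fingers, y is the line along which they close (so a half turn about z gives the same grasp; the last joint's range is limited). The gripper opens to 85 mm and grips with 20 to 120 N. Pads are 22 mm wide; open, the fingers measure 114 mm over their backs; the gripper's body (76 mm by 85 mm) begins 54 mm behind the grasp point. The pads swing forward as they close: fully open they stand 13 mm farther back than shut.
Start: joints at [1.169, 0.307, 1.506, -0, 1.328, -0.073], TCP at [0.186, 0.544, 0.256] pointing down, gripper open.
Joint ranges: [-3.12, 3.12], [-1.05, 2.28], [0.14, 2.33], [-1.42, 4.57], [0.1, 2.73], [-2.68, 2.68]. Speed limits (rad/s): [2.57, 2.57, 3.14, 3.14, 3.14, 3.14].

### API

Orientations are given as a unit quaternion [w, x, y, z].
In Python, from plant import * gives the robot as it stands.
- The arm moves only by the shell command python3 -m inch 'ROWS' [OPENING]. ROWS is JSON, a list of rows, each a list of 4 numbers: the shift along the tool's x, y, z in m, then the turn about the tool's z in rad. In form: [[tx, ty, tz, spin], ...]. A call has 1 to 8 rows; each row is the pose to reach, as a shift and turn from the pose commanded when the call began, along the tool's axes at that moment; what a row does not reach only later rows make up. A row lasts 1/10 s, in which the tool goes at most 50 mm and 8.59 degrees, less where a joint would pass 70% of its speed; a pose out of reach is approached as far as the arm can. A call with a gripper value outside its range is refused whole. OPENING is the opening, from -1 (shut) to 1 (fully open), set as the call begins (- or left out, the last holds). The fingers move at their own pace and stop on an object; the grip force is fixed at half the most. Time passes only in rows, so rows that repeat a pose let the fingers close. It gives the time, the measured TCP pose, the force, the opening and the grip force at its end, in the units of the state.
- sense(): the state, without advancing time (a new reading comes with each control period).
- get_image(name): name is "side" or "top"; returns the picture (420x560x3 uint8, red, green, blue); there is no depth.
- get_calibration(name): a dict with "camera_matrix" (3x3 intrinsics, pixels), "dist" ([k1, k2, p1, p2, k3] as OpenCV has them; the pictures are not rectified), "xyz" and "orientation" of the camera in the world. Camera axes: x right, y down, z forward; pixel columns grow to the right and rows downward; lengths in m; the calibration is good to about 2 mm. A picture is of the moment at which its call begins. get_calibration takes no time and is no camera call.
- close_job(): hands the job in; it is judged then, once.
The state is a dict: "clock": time; "joint_positions": joint angles; "qd": joint speeds; "joint_torque": joint torques, N m; "position": TCP position; "tcp_rot": TCP orientation; "wrist_force": force on the tool from outside, world axes, zero at the start; "wrist_torque": the same for the moment, N m; "grip_width": finger opening in m; "grip_force": force on a finger pad.
Only numpy, scipy, OpenCV 4.12 (cv2) and the standard library are available. Lean on these libraries where they do the work, as an engineer would, in place of code of your own. Each camera call takes 0.05 s, during which the arm holds its last target. There are 200 camera calls.

## Working session

There is one attempt and no reset: what is moved stays moved. The work goes in short steps, Python scripts to look and compute and a shell command to move; the robot and the scene stay as the last step left them, time stands still between calls to the robot, and variables do not carry over. Pictures are saved under pics/ and viewed, at most 10 in all, crops included, and the job is handed in when it is done.

```bash
mkdir -p pics; ls
python3 - <<'E'
from plant import *
import cv2
for n in("side","top"):
    cv2.imwrite(f"pics/{n}0.png",get_image(n)[:,:,::-1]); print(n,get_calibration(n))
print(sense())
E
```

```text
pics
side {'camera_matrix': array([[438.56927064,   0.        , 284.66215543],
       [  0.        , 438.56927064, 208.73820295],
       [  0.        ,   0.        ,   1.        ]]), 'dist': array([-0.07299174,  0.        ,  0.        ,  0.        ,  0.        ]), 'xyz': array([ 0.48805143, -0.51887426,  0.62888048]), 'orientation': array([-4.19606279e-01,  9.07552092e-01,  1.67250922e-02,  2.05331329e-04])}
top {'camera_matrix': array([[511.24186998,   0.        , 289.51520696],
       [  0.        , 511.24186998, 209.53894238],
       [  0.        ,   0.        ,   1.        ]]), 'dist': array([0.00504008, 0.        , 0.        , 0.        , 0.        ]), 'xyz': array([0.32234246, 0.1288588 , 0.90726747]), 'orientation': array([-0.06795966,  0.71373209, -0.69517172,  0.05200251])}
{'clock': 0.1, 'joint_positions': array([ 1.16847568e+00,  3.07533906e-01,  1.50754148e+00,  6.09682100e-06,
        1.32837901e+00, -7.34863239e-02]), 'qd': array([ 0.00077528, -0.00172385, -0.00278908, -0.00095943,  0.00230091,
        0.00073613]), 'joint_torque': array([ 4.00046029e-04, -4.58532822e+01, -2.52608353e+01,  4.00907288e-05,
        5.64872520e-03,  2.46984359e-05]), 'position': array([0.18548073, 0.54366098, 0.25545312]), 'tcp_rot': array([-2.22250250e-04,  1.63678033e-01,  9.86513373e-01, -9.03957663e-04]), 'wrist_force': array([-0.28422019, -0.4378241 , -0.70484484]), 'wrist_torque': array([0.02415277, 0.05675032, 0.00805876]), 'grip_force': 0.0, 'grip_width': 0.08543900929239574}
```

View pics/side0.png

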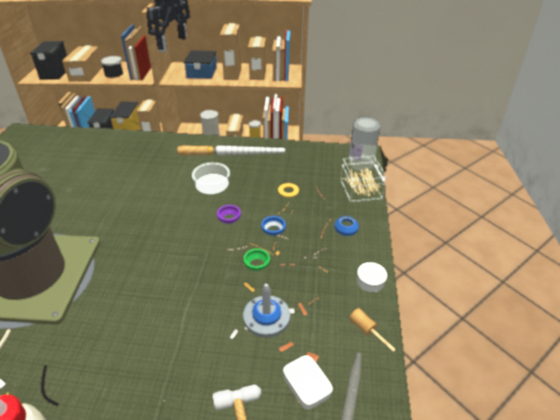

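View pics/top0.png

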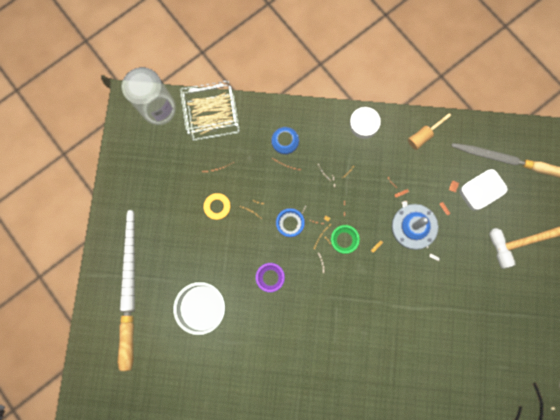

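```bash
python3 -c "
import plant
print([n for n in dir(plant) if n[0]!='_']); print(getattr(plant,'nose_length',None))"
```

```text
['IKError', 'close_job', 'get_calibration', 'get_image', 'nose_length', 'sense']
0.025
```

Side: blue dish near (273,226), blue hat (346,226), arbor (266,315), green look-alike (257,259). Top: dish (290,222), hat (285,140), arbor (415,227), green (345,240). Next, enlarged crops.

```bash
cat > h.py <<'E'
import numpy as np,cv2
from plant import *
from scipy.spatial.transform import Rotation as R
def cam(n):
    c=get_calibration(n); q=c["orientation"]; return c["camera_matrix"],c["dist"],c["xyz"],R.from_quat(q,scalar_first=True).as_matrix()
def ray(n,uv):
    K,d,p,M=cam(n); u=cv2.undistortPoints(np.array([[uv]],float),K,d)[0,0]
    r=M@np.array([*u,1]); return p,r/np.linalg.norm(r)
def tri(a,b):
    (p,r),(q,s)=ray("side",a),ray("top",b)
    t=np.linalg.lstsq(np.c_[r,-s],q-p,rcond=None)[0]; A,B=p+t[0]*r,q+t[1]*s
    return (A+B)/2,np.linalg.norm(A-B)
def atz(n,uv,z):
    p,r=ray(n,uv); return p+r*(z-p[2])/r[2]
def proj(n,P):
    K,d,p,M=cam(n); return cv2.projectPoints((np.atleast_2d(P)-p)@M,np.zeros(3),np.zeros(3),K,d)[0][:,0]
E
python3 - <<'E'
import cv2,numpy as np
s=cv2.imread("pics/side0.png");t=cv2.imread("pics/top0.png")
def c(i,x,y,w=50,h=50,k=5):return cv2.resize(i[y:y+h,x:x+w],None,fx=k,fy=k,interpolation=cv2.INTER_CUBIC)
o=np.vstack([np.hstack([c(s,248,200),c(s,321,200),c(s,238,280,60,60)[:,:300]][:2]+[cv2.copyMakeBorder(c(s,240,280),0,0,0,0,0)]),
 np.hstack([c(t,265,197),c(t,260,115),c(t,392,202)])])
cv2.imwrite("pics/crop1.png",o);print(o.shape)
from h import *
print(tri((273,226),(290,222)),tri((346,226),(285,140)),tri((266,286),(425,222)),tri((266,315),(415,227)))
E
```

```text
(500, 750, 3)
(array([0.45289629, 0.14974849, 0.01231114]), np.float64(0.0007015632742171031)) (array([0.60561055, 0.16335087, 0.00608939]), np.float64(7.396019157141821e-05)) (array([ 0.4504641 , -0.06989519,  0.08397234]), np.float64(0.0044649054714494185)) (array([ 0.45103044, -0.07069679,  0.00869597]), np.float64(0.0012639724618131014))
```

View pics/crop1.png

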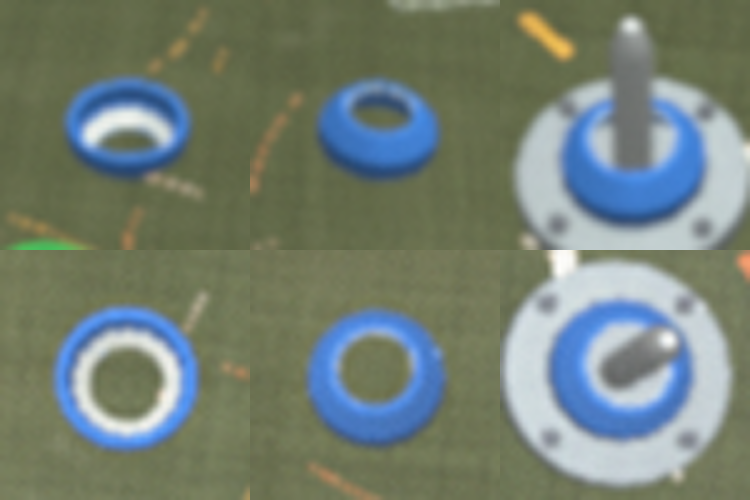

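Run:
```python
from h import *
np.set_printoptions(precision=4,suppress=True)
o=-.4
f=lambda a:np.array(a)+o
print("dish rim",tri(f((273.5,224.2)),f((290.3,222.6))),atz("top",f((290.3,222.6)),.018))
print("hat hole",tri(f((347,221)),f((285.2,138.6))),atz("top",f((285.2,138.6)),.018))
print("tip",tri(f((266,284.5)),f((425.4,220))))
print("foot",atz("top",f((415.1,226.7)),.012))
print("green",atz("top",(345,240),.018))
s=sense();print(s["position"],R.from_quat(s["tcp_rot"],scalar_first=True).as_matrix())
for n,P in(("d",[.453,.150]),("h",[.606,.163]),("a",[.45,-.07])):print(n,np.hypot(*P),np.arctan2(P[1],P[0]))
```

```text
dish rim (array([0.4524, 0.1499, 0.0181]), np.float64(0.000740625723302653)) [0.4521 0.1498 0.018 ]
hat hole (array([0.6048, 0.1633, 0.0212]), np.float64(0.0009591746633120347)) [0.6053 0.1634 0.018 ]
tip (array([ 0.4518, -0.0692,  0.0885]), np.float64(0.0005806482188457806))
foot [ 0.4512 -0.0696  0.012 ]
green [0.4231 0.0529 0.018 ]
[0.1855 0.5437 0.2555] [[-0.9464  0.3229 -0.0007]
 [ 0.3229  0.9464 -0.0017]
 [ 0.0001 -0.0019 -1.    ]]
d 0.4771886419436238 0.3197624854452964
h 0.6275388434192739 0.2627580032720138
a 0.455411901469428 -0.15431877592611906
```

Points agree with expectations: dish rim z 18 mm, hat top 21 (nominal 18), tip 88.5 mm. Dish (0.452, 0.150), hat (0.605, 0.163), arbor (0.4515, -0.069). Going above the dish.

```bash
cat >> h.py <<'E'
def go(x,y,z):
    "tool-frame shift from the present pose to a TCP position in the world"
    s=sense();M=R.from_quat(s["tcp_rot"],scalar_first=True).as_matrix()
    print("at",s["position"].round(4),"w",round(s["grip_width"],4),"grip",round(s["grip_force"],1),"F",s["wrist_force"].round(1),"t",round(s["clock"],2),"q",s["joint_positions"].round(2),"shift",(M.T@(np.array([x,y,z])-s["position"])).round(4))
E
python3 -m inch '[[-0.38,-0.287,0.12,0],[-0.38,-0.287,0.12,0],[-0.38,-0.287,0.12,0],[-0.38,-0.287,0.12,0],[-0.38,-0.287,0.12,0],[-0.38,-0.287,0.12,0],[-0.38,-0.287,0.12,0],[-0.38,-0.287,0.12,0]]' 0.5
python3 -c "from h import *;go(.452,.15,.1)"
```

```text
clock: 0.9
position: [0.4037, 0.2212, 0.158]
tcp_rot: [-0.0, 0.164, 0.987, 0.0]
wrist_force: [-0.4, 1.6, -0.2]
grip_width: 0.064
grip_force: 0.0
at [0.4037 0.2212 0.158 ] w 0.064 grip 0.0 F [-0.4  1.6 -0.2] t 0.9 q [ 0.41  0.26  1.87  0.    1.01 -0.83] shift [-0.0687 -0.0519  0.058 ]
```

```bash
python3 -m inch '[[-0.068,-0.051,0.058,0],[-0.068,-0.051,0.058,0],[-0.068,-0.051,0.058,0],[-0.068,-0.051,0.058,0],[-0.068,-0.051,0.058,0],[-0.068,-0.051,0.058,0]]'
python3 - <<'E'
from h import *
go(.4523,.1498,.04)
s=get_image("side");t=get_image("top")
k=4
f=lambda i,x,y:cv2.resize(i[y:y+100,x:x+100,::-1],None,fx=k,fy=k,interpolation=cv2.INTER_CUBIC)
cv2.imwrite("pics/c2.png",np.hstack([f(s,225,150),f(t,240,170)]))
E
```

```text
clock: 1.5
position: [0.4507, 0.154, 0.1013]
tcp_rot: [0.0, 0.163, 0.987, 0.0]
wrist_force: [0.1, -1.3, 0.4]
grip_width: 0.0637
grip_force: 0.0
at [0.4507 0.154  0.1013] w 0.0637 grip 0.0 F [ 0.1 -1.3  0.4] t 1.5 q [ 0.24  0.35  1.91  0.    0.87 -1.  ] shift [-0.0028 -0.0035  0.0613]
```

View pics/c2.png

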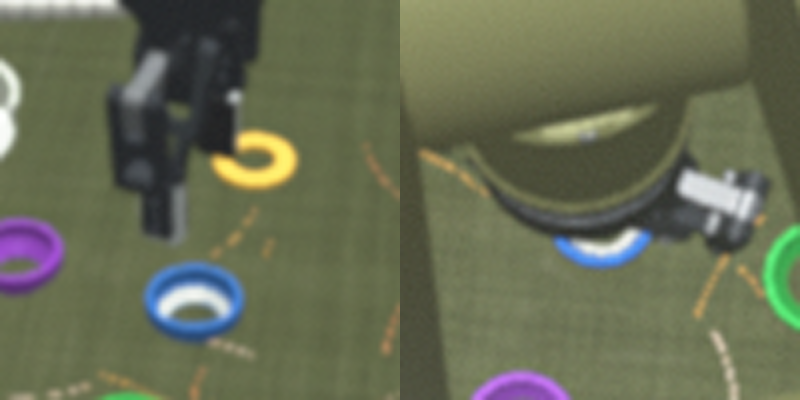

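The side crop shows the near fingertip at about pixel (265.5, 210), above the dish; the top view is mostly hidden by the wrist.

```bash
python3 - <<'E'
from h import *
p,r=ray("side",(265.5,209.5))
for y in(.115,.121,.125): print(p+r*(y-p[1])/r[1])
E
python3 -m inch '[[-0.003,-0.0035,0.05,0],[-0.003,-0.0035,0.05,0],[-0.003,-0.0035,0.05,0],[-0.003,-0.0035,0.05,0]]' 0.5
python3 -c "from h import *;go(.4523,.1498,.032)"
```

```text
[0.44022296 0.115      0.08632992]
[0.43977023 0.121      0.08119436]
[0.43946842 0.125      0.07777065]
clock: 2.0
position: [0.4533, 0.1491, 0.0521]
tcp_rot: [0.001, 0.163, 0.987, 0.0]
wrist_force: [0.1, -1.3, 0.1]
grip_width: 0.0641
grip_force: 0.0
at [0.4533 0.1491 0.0521] w 0.0641 grip 0.0 F [ 0.1 -1.3  0.1] t 2.0 q [ 0.23  0.43  1.96  0.    0.74 -1.01] shift [0.0012 0.0003 0.0201]
```

```bash
python3 -m inch '[[0.001,0,0.015,0],[0.001,0,0.024,0],[0.001,0,0.024,0],[0.001,0,0.024,0]]'
python3 -m inch '[[0,0,0,0],[0,0,0,0],[0,0,0,0],[0,0,0,0],[0,0,0,0],[0,0,0,0]]' -0.5
python3 -c "from h import *;go(.4523,.1498,.032)"
```

```text
clock: 2.4
position: [0.4521, 0.149, 0.0274]
tcp_rot: [0.001, 0.164, 0.987, 0.0]
wrist_force: [0.2, 0.4, 0.3]
grip_width: 0.0641
grip_force: 0.0
clock: 3.0
position: [0.4524, 0.1489, 0.0279]
tcp_rot: [0.001, 0.164, 0.987, 0.0]
wrist_force: [-1.3, -0.3, 8.7]
grip_width: 0.0476
grip_force: 60.1
at [0.4524 0.1489 0.0279] w 0.0476 grip 60.1 F [-1.3 -0.3  8.7] t 3.0 q [ 0.23  0.48  1.98 -0.    0.68 -1.01] shift [ 0.0004  0.0009 -0.0041]
```

```bash
python3 -m inch '[[0,0,-0.02,0],[0,0,-0.05,0],[0,0,-0.09,0],[0,0,-0.11,0],[0,0,-0.11,0],[0,0,-0.11,0],[0,0,-0.11,0]]'
python3 - <<'E'
from h import *
s=get_image("side")
cv2.imwrite("pics/c3.png",cv2.resize(s[130:250,210:330,::-1],None,fx=5,fy=5,interpolation=cv2.INTER_CUBIC))
go(.4515,-.0694,.138)
E
```

```text
clock: 3.7
position: [0.4507, 0.1485, 0.1355]
tcp_rot: [-0.001, 0.164, 0.987, -0.0]
wrist_force: [-0.4, 0.6, -1.3]
grip_width: 0.0474
grip_force: 62.1
at [0.4506 0.1485 0.1353] w 0.0473 grip 62.1 F [ 0.  -1.1 -1.4] t 3.75 q [ 0.23  0.3   1.87 -0.    0.97 -1.01] shift [-0.0712 -0.206  -0.0026]
```

View pics/c3.png

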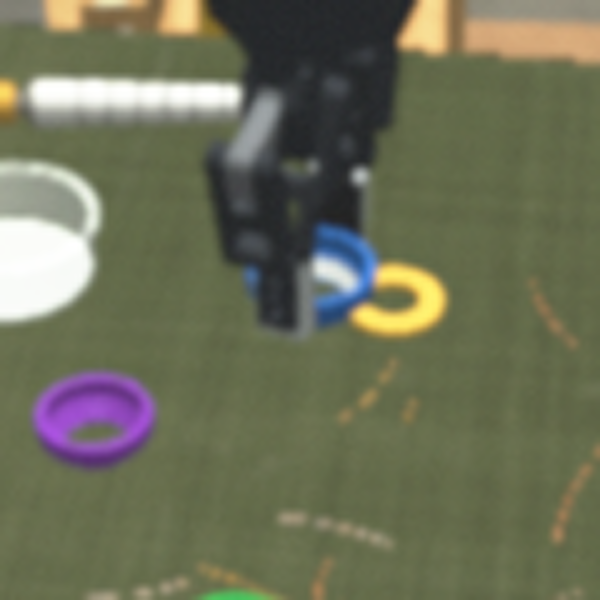

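The dish is held level between the pads, rim spanning x ≈ 248–378 in the crop, and off the table. Moving over the arbor.

```bash
python3 -m inch '[[-0.071,-0.206,-0.003,0],[-0.071,-0.206,-0.003,0],[-0.071,-0.206,-0.003,0],[-0.071,-0.206,-0.003,0],[-0.071,-0.206,-0.003,0],[-0.071,-0.206,-0.003,0],[-0.071,-0.206,-0.003,0],[-0.071,-0.206,-0.003,0]]'
python3 -m inch '[[0,0,0,0],[0,0,0,0]]'
python3 - <<'E'
from h import *
s=get_image("side");t=get_image("top");k=4
f=lambda i,x,y:cv2.resize(i[y:y+110,x:x+100,::-1],None,fx=k,fy=k,interpolation=cv2.INTER_CUBIC)
cv2.imwrite("pics/c4.png",np.hstack([f(s,220,230),f(t,380,165)]))
go(.4515,-.0694,.138)
P=sense()["position"]; print(proj("side",[P+[0,0,-.028+.018],[.4515,-.0694,.088]]),proj("top",[P+[0,0,-.01],[.4515,-.0694,.088]]))
E
```

```text
clock: 4.55
position: [0.4518, -0.068, 0.1388]
tcp_rot: [-0.001, 0.163, 0.987, 0.0]
wrist_force: [-0.9, -0.5, -0.6]
grip_width: 0.0477
grip_force: 62.2
clock: 4.75
position: [0.4524, -0.0679, 0.1395]
tcp_rot: [-0.0, 0.163, 0.987, 0.0]
wrist_force: [0.4, -0.1, -0.4]
grip_width: 0.0477
grip_force: 62.2
at [ 0.4525 -0.0683  0.1396] w 0.0474 grip 62.2 F [-0.   0.5 -1.1] t 4.85 q [-0.24  0.28  1.9   0.    0.96 -1.49] shift [ 0.0006 -0.0014  0.0016]
[[265.55066397 266.18423982]
 [265.24988452 284.40443171]] [[430.81047903 214.88942868]
 [425.01558694 219.63002788]]
```

View pics/c4.png

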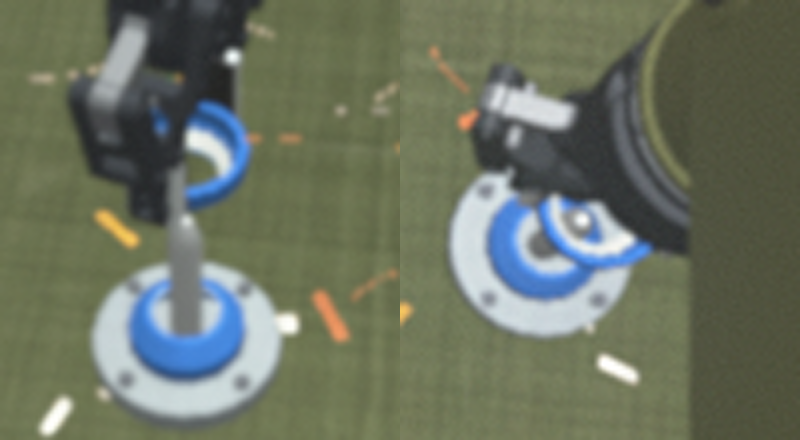

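Side crop: dish rim's right edge at x≈250, so its centre is over the post. Top crop: the tip (582,220) shows through the hole, rim edges match the prediction. Aligned within about 1.5 mm, so I'm lowering it.

```bash
python3 -m inch '[[0.0006,-0.0014,0.015,0],[0.0006,-0.0014,0.03,0],[0.0006,-0.0014,0.045,0],[0.0006,-0.0014,0.06,0],[0.0006,-0.0014,0.07,0],[0.0006,-0.0014,0.077,0],[0.0006,-0.0014,0.077,0],[0.0006,-0.0014,0.077,0]]'
python3 -c "from h import *;go(.4515,-.0694,.058)"
```

```text
clock: 5.65
position: [0.4517, -0.0702, 0.0627]
tcp_rot: [0.0, 0.164, 0.987, -0.0]
wrist_force: [0.5, 0.2, 0.5]
grip_width: 0.0475
grip_force: 62.2
at [ 0.4517 -0.0702  0.0627] w 0.0475 grip 62.2 F [0.5 0.2 0.5] t 5.65 q [-0.25  0.4   1.99  0.    0.75 -1.49] shift [0.0004 0.0007 0.0047]
```

```bash
python3 -m inch '[[0,0,0.002,0],[0,0,0.003,0],[0,0,0.004,0],[0,0,0.005,0],[0,0,0.005,0],[0,0,0.005,0]]'
```

```text
clock: 6.25
position: [0.4516, -0.0703, 0.0578]
tcp_rot: [0.0, 0.164, 0.987, -0.0]
wrist_force: [-0.6, -0.5, 2.1]
grip_width: 0.0477
grip_force: 62.4
```

```bash
python3 -m inch '[[0,0,0.0005,0],[0,0,0.0005,0],[0,0,0.0005,0]]'; python3 -m inch '[[0,0,0,0],[0,0,0,0],[0,0,0,0],[0,0,0,0]]' 0.5
python3 -m inch '[[0,0,-0.01,0],[0,0,-0.03,0],[0,0,-0.06,0],[0,0,-0.09,0],[0,0,-0.09,0],[0,0,-0.09,0],[0,0,-0.09,0]]'
python3 -c "from h import *;go(.605,.1633,.1)"
```

```text
clock: 6.55
position: [0.4517, -0.0703, 0.0576]
tcp_rot: [0.0, 0.164, 0.987, -0.0]
wrist_force: [-0.7, 0.2, 6.9]
grip_width: 0.0477
grip_force: 62.8
clock: 6.95
position: [0.4514, -0.0702, 0.0569]
tcp_rot: [-0.0, 0.164, 0.987, 0.0]
wrist_force: [-0.5, -0.5, -0.8]
grip_width: 0.0643
grip_force: 0.0
clock: 7.65
position: [0.4506, -0.07, 0.1466]
tcp_rot: [-0.001, 0.164, 0.987, 0.0]
wrist_force: [-1.3, 0.4, -0.5]
grip_width: 0.0638
grip_force: 0.0
at [ 0.4506 -0.07    0.1466] w 0.0638 grip 0.0 F [-1.3  0.4 -0.5] t 7.65 q [-0.25  0.27  1.9  -0.    0.98 -1.49] shift [-0.0708  0.2707  0.0464]
```

```bash
python3 -m inch '[[-0.071,0.271,0,0],[-0.071,0.271,0,0],[-0.071,0.271,0,0],[-0.071,0.271,0.02,0],[-0.071,0.271,0.046,0],[-0.071,0.271,0.046,0],[-0.071,0.271,0.046,0],[-0.071,0.271,0.046,0]]'
python3 -m inch '[[0,0,0,0],[0,0,0,0]]'
python3 - <<'E'
from h import *
go(.605,.1633,.05)
s=get_image("side");t=get_image("top");k=4
f=lambda i,x,y:cv2.resize(i[y:y+100,x:x+100,::-1],None,fx=k,fy=k,interpolation=cv2.INTER_CUBIC)
cv2.imwrite("pics/c5.png",np.vstack([np.hstack([f(s,215,260),f(t,370,175)]),]))
cv2.imwrite("pics/c6.png",np.hstack([f(s,300,150),f(t,240,90)]))
print(proj("side",[.4515,-.0694,.048]),proj("top",[.4515,-.0694,.048]))
E
```

```text
clock: 8.45
position: [0.6046, 0.1637, 0.0985]
tcp_rot: [-0.002, 0.163, 0.987, -0.001]
wrist_force: [-0.9, -0.6, -0.8]
grip_width: 0.064
grip_force: 0.0
clock: 8.65
position: [0.6054, 0.1621, 0.1013]
tcp_rot: [-0.0, 0.164, 0.986, -0.0]
wrist_force: [0.1, -0.1, -0.3]
grip_width: 0.0642
grip_force: 0.0
at [0.6054 0.1621 0.1013] w 0.0642 grip 0.0 F [ 0.1 -0.1 -0.3] t 8.65 q [ 0.19  0.52  1.58 -0.    1.04 -1.05] shift [0.0008 0.001  0.0513]
[[265.61788402 300.12118991]] [[419.30751147 223.17984703]]
```

View pics/c5.png

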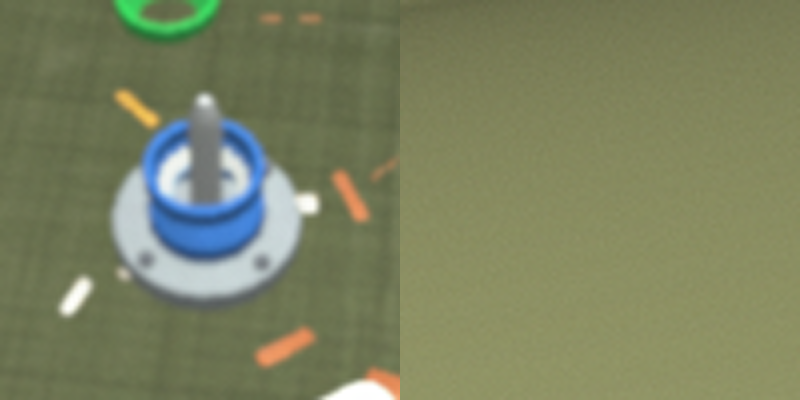

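View pics/c6.png

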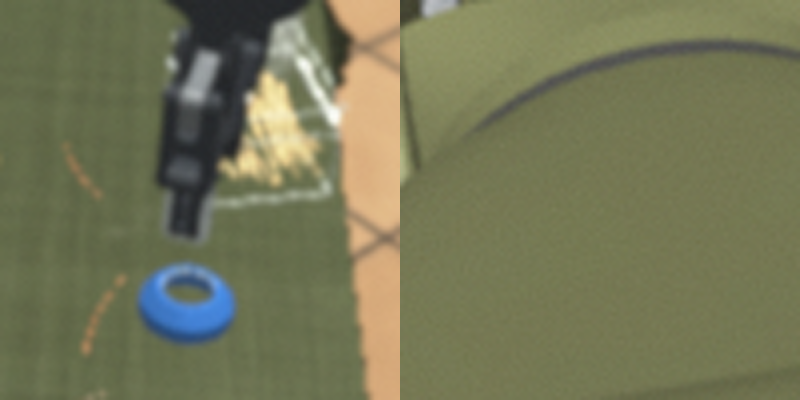

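The dish sits level and centred on the stack (rim centre near crop (205,168), predicted to about 1.5 px). The gripper is above the hat, whose hole is at about (188,285) in the crop.

```bash
python3 -m inch '[[0.0005,0.001,0.03,0],[0.0005,0.001,0.05,0],[0.0005,0.001,0.065,0],[0.0005,0.001,0.071,0],[0.0005,0.001,0.074,0],[0.0005,0.001,0.0765,0],[0.0005,0.001,0.0765,0],[0.0005,0.001,0.0765,0]]'
python3 -m inch '[[0,0,0,0],[0,0,0,0],[0,0,0,0],[0,0,0,0]]' 0.3
python3 -c "from h import *;go(.605,.1633,.025)"
```

```text
clock: 9.55
position: [0.6066, 0.1645, 0.0254]
tcp_rot: [0.001, 0.164, 0.987, 0.0]
wrist_force: [0.4, 0.2, -0.2]
grip_width: 0.0635
grip_force: 0.0
clock: 9.95
position: [0.606, 0.1645, 0.0247]
tcp_rot: [0.0, 0.164, 0.987, 0.0]
wrist_force: [0.2, 0.1, -1.1]
grip_width: 0.0554
grip_force: 0.0
at [0.606  0.1645 0.0247] w 0.0554 grip 0.0 F [ 0.2  0.1 -1.1] t 9.95 q [ 0.2   0.62  1.64  0.    0.88 -1.04] shift [ 0.0006 -0.0015 -0.0003]
```

```bash
python3 -m inch '[[0,0,0,0],[0,0,0,0],[0,0,0,0],[0,0,0,0],[0,0,0,0],[0,0,0,0]]' -0.5
python3 -m inch '[[0,0,-0.02,0],[0,0,-0.05,0],[0,0,-0.09,0],[0,0,-0.134,0],[0,0,-0.134,0],[0,0,-0.134,0],[0,0,-0.134,0]]'
python3 - <<'E'
from h import *
go(.4515,-.0694,.16)
s=get_image("side");k=4
f=lambda i,x,y:cv2.resize(i[y:y+100,x:x+100,::-1],None,fx=k,fy=k,interpolation=cv2.INTER_CUBIC)
cv2.imwrite("pics/c7.png",f(s,300,120))
E
```

```text
clock: 10.55
position: [0.606, 0.1645, 0.0254]
tcp_rot: [0.0, 0.164, 0.987, 0.0]
wrist_force: [-1.4, -0.9, 6.2]
grip_width: 0.047
grip_force: 60.5
clock: 11.25
position: [0.6047, 0.1642, 0.1571]
tcp_rot: [-0.001, 0.164, 0.987, -0.001]
wrist_force: [-1.2, -0.3, -2.0]
grip_width: 0.0474
grip_force: 61.9
at [0.6047 0.1642 0.1571] w 0.0474 grip 61.9 F [-1.2 -0.3 -2. ] t 11.25 q [ 0.2   0.46  1.52 -0.    1.16 -1.04] shift [ 0.0695 -0.2705 -0.0023]
```

View pics/c7.png

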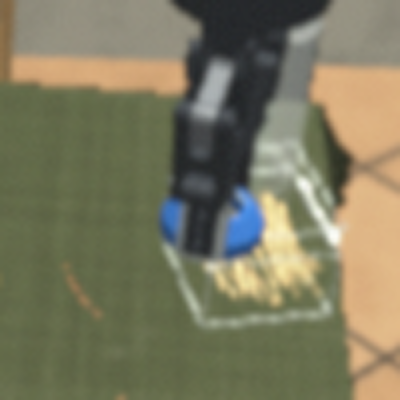

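The hat is held, level, and lifted. Moving over the arbor.

```bash
python3 -m inch '[[0.07,-0.271,0.005,0],[0.07,-0.271,0.005,0],[0.07,-0.271,0.005,0],[0.07,-0.271,0.005,0],[0.07,-0.271,0.005,0],[0.07,-0.271,0.005,0],[0.07,-0.271,0.005,0],[0.07,-0.271,0.005,0]]'
python3 -m inch '[[0,0,0,0],[0,0,0,0],[0,0,0,0]]'
python3 -c "from h import *;go(.452,-.07,.0735)"
```

```text
clock: 12.1
position: [0.4514, -0.0697, 0.1525]
tcp_rot: [-0.001, 0.165, 0.986, 0.0]
wrist_force: [0.4, 0.2, -0.3]
grip_width: 0.0473
grip_force: 62.0
clock: 12.4
position: [0.4529, -0.0686, 0.1534]
tcp_rot: [-0.0, 0.163, 0.987, 0.0]
wrist_force: [0.3, 0.2, -0.3]
grip_width: 0.0469
grip_force: 62.0
at [ 0.4529 -0.0686  0.1534] w 0.0469 grip 62.0 F [ 0.3  0.2 -0.3] t 12.4 q [-0.24  0.26  1.89  0.    1.   -1.49] shift [ 0.0003 -0.0016  0.0799]
```

```bash
python3 -m inch '[[0.0003,-0.0015,0.01,0],[0.0003,-0.0015,0.022,0],[0.0003,-0.0015,0.034,0],[0.0003,-0.0015,0.046,0],[0.0003,-0.0015,0.058,0],[0.0003,-0.0015,0.068,0],[0.0003,-0.0015,0.074,0],[0.0003,-0.0015,0.074,0]]'
python3 -m inch '[[0,0,0.001,0],[0,0,0.002,0],[0,0,0.003,0],[0,0,0.003,0],[0,0,0.003,0]]'
python3 -c "from h import *;go(.452,-.07,.0735)"
```

```text
clock: 13.2
position: [0.4509, -0.0705, 0.0786]
tcp_rot: [-0.001, 0.164, 0.987, 0.0]
wrist_force: [0.2, 0.1, -1.2]
grip_width: 0.0468
grip_force: 62.0
clock: 13.7
position: [0.4516, -0.0708, 0.0768]
tcp_rot: [0.0, 0.164, 0.987, -0.0]
wrist_force: [0.1, -0.3, -1.3]
grip_width: 0.0469
grip_force: 62.0
at [ 0.4516 -0.0708  0.0768] w 0.0469 grip 62.0 F [ 0.1 -0.3 -1.3] t 13.7 q [-0.25  0.37  1.98 -0.    0.79 -1.49] shift [-0.0001  0.0009  0.0033]
```

```bash
python3 -m inch '[[0,0,0.001,0],[0,0,0.002,0],[0,0,0.003,0],[0,0,0.003,0],[0,0,0.003,0]]'
python3 -m inch '[[0,0,0.0005,0],[0,0,0.001,0],[0,0,0.001,0]]'
```

```text
clock: 14.2
position: [0.4514, -0.0707, 0.0735]
tcp_rot: [-0.0, 0.164, 0.987, 0.0]
wrist_force: [0.9, -0.5, -0.5]
grip_width: 0.047
grip_force: 62.0
clock: 14.5
position: [0.4516, -0.0708, 0.0729]
tcp_rot: [0.0, 0.164, 0.987, -0.0]
wrist_force: [-0.6, 0.9, 4.0]
grip_width: 0.047
grip_force: 62.5
```

Contact at the expected height (z ≈ 0.073). Releasing.

```bash
python3 -m inch '[[0,0,0,0],[0,0,0,0],[0,0,0,0],[0,0,0,0]]' 0.5
python3 -m inch '[[0,0,-0.02,0],[0,0,-0.05,0],[0,0,-0.08,0],[0,0,-0.11,0],[0,0,-0.11,0],[0,0,-0.11,0]]'
python3 -m inch '[[0.05,0.25,0,0],[0.05,0.25,0,0],[0.05,0.25,0,0],[0.05,0.25,0,0],[0.05,0.25,0,0],[0.05,0.25,0,0],[0.05,0.25,0,0],[0.05,0.25,0,0]]'
python3 - <<'E'
from h import *
s=get_image("side");t=get_image("top");k=4
f=lambda i,x,y:cv2.resize(i[y:y+110,x:x+100,::-1],None,fx=k,fy=k,interpolation=cv2.INTER_CUBIC)
cv2.imwrite("pics/c8.png",np.hstack([f(s,215,250),f(t,370,175)]))
go(0,0,0);print(proj("side",[[.4515,-.0694,.066],[.4515,-.0694,.048]]),proj("top",[.4515,-.0694,.066]))
E
```

```text
clock: 14.9
position: [0.4515, -0.0707, 0.0725]
tcp_rot: [-0.0, 0.164, 0.987, -0.0]
wrist_force: [-0.5, -0.9, -0.8]
grip_width: 0.0641
grip_force: 0.0
clock: 15.5
position: [0.4518, -0.0708, 0.183]
tcp_rot: [0.001, 0.164, 0.987, -0.0]
wrist_force: [-0.7, 0.4, -0.4]
grip_width: 0.0641
grip_force: 0.0
clock: 16.3
position: [0.4837, 0.181, 0.1812]
tcp_rot: [-0.001, 0.164, 0.987, -0.001]
wrist_force: [-0.5, -0.2, -0.0]
grip_width: 0.0641
grip_force: 0.0
at [0.4842 0.1804 0.1818] w 0.064 grip 0.0 F [ 0.3  0.1 -0.5] t 16.4 q [ 0.28  0.3   1.73 -0.    1.12 -0.96] shift [ 0.3992 -0.3275  0.1829]
[[265.45525406 293.19703334]
 [265.61788402 300.12118991]] [[421.81024758 221.62338972]]
```

View pics/c8.png

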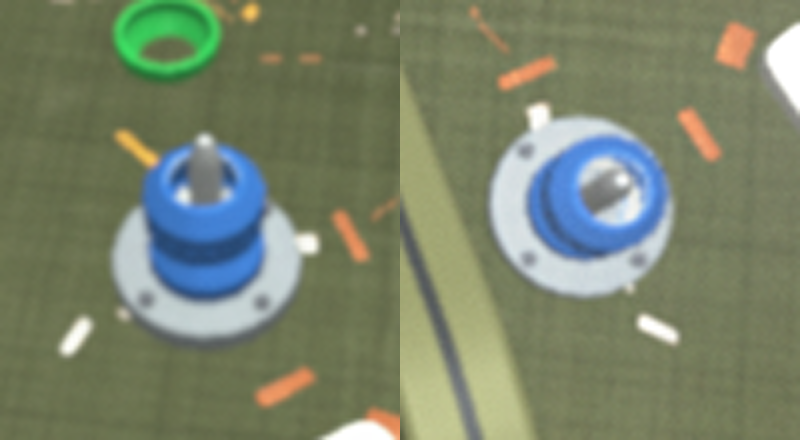

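Both views show the stack level and centred: top hole near (204,180) in the side crop and (609,192) in the top crop, both near the predicted positions. The arm is clear.

```bash
python3 -c "from plant import *;print(close_job())"
```

```text
the job is handed in; nothing more can be done
None
```

The job is handed in: the hollow-up washer and then the hollow-down washer are on the arbor, fully down and released, the flat brass ring was not touched, and it took about 16 s of the 58 s allowed.

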